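# Test the next cell from the gravity rack

### The arm

A 6-joint arm with a two-finger parallel gripper is mounted at the origin on the work surface. World frame = base frame: x ahead of the robot, y to its left, z up, the work surface at z = 0. Lengths are in mm, angles in degrees, forces in N, time in s.
With the tool pointing down it reaches from about 275 to 850 mm from the base axis. Payload 5.2 kg.
Tool frame: the origin (TCP) lies midway between the tips of the shut fingers; the grasp point (between the pads) lies 19 mm behind it (bot.grasp_offset is the distance from the TCP to the grasp point, in mm); z points along the fingers, y is the line along which they close (so a half turn about z gives the same grasp; the last joint's range is limited). The gripper opens to 85 mm and grips with 20 to 120 N. Pads are 22 mm wide; open, the fingers measure 114 mm over their backs; the gripper's body (76 mm by 85 mm) begins 54 mm behind the grasp point. The pads swing forward as they close: fully open they stand 13 mm farther back than shut.
Start: joints at [60.86, 14.817, 87.949, -0, 77.235, -11.62], TCP at [165.559, 524.495, 231.31] pointing down, gripper open.
Joint ranges: [-179.93, 179.93], [-52.35, 119.4], [10.71, 147.94], [-69.91, 249.91], [12.55, 155.21], [-178.61, 178.61]. Speed limits (degrees/s): [147.25, 147.25, 180, 180, 180, 180].

### API

Orientations are given as [roll, pitch, yaw] about the fixed x, y, z axes, in that order (R = Rz(yaw) Ry(pitch) Rx(roll)).
In Python, from cell import bot gives the robot as it stands.
- The arm moves only by the tool apply_moves, never from a script. Its argument "moves" is a list of rows, each an object of numbers: "x", "y", "z": the shift along the tool's x, y, z scaled (see below); "wx", "wy", "wz": the turn, a rotation vector about the tool's x, y, z scaled (see below); "hand": the closure, from -1 (fully open) to 1 (shut). A call has 1 to 8 rows; each row is the pose to reach, as a shift and turn from the pose commanded when the call began, along the tool's axes at that moment, turning the shorter way round; what a row does not reach only later rows make up. The controller multiplies each number of a shift by 0.3 m and each number of a turn by 360 degrees. A row lasts 1/12 s, in which the tool goes at most 41.7 mm and 7.16 degrees, less where a joint would pass 70% of its speed; a pose out of reach is approached as far as the arm can. A call with a number of a shift or a turn outside -1 to 1 is refused whole. A call with a gripper value outside its range is refused whole. The fingers move at their own pace and stop on an object; "force" is the grip in N (left out, the last holds). Time passes only in rows, so rows that repeat a pose let the fingers close. It gives the time, the measured TCP pose, the force, the opening and the grip force at its end, in the units of the state.
- bot.state(): the state, without advancing time (a new reading comes with each control period).
- bot.camera(name): name is "side" or "top"; returns a dict with "img" (480x640x3 uint8, red, green, blue), "fx", "fy", "cx", "cy" (pixels), "k1" (the pictures are not rectified: a ray, as slopes to the right and down, at radius r is drawn at 1 + k1 r^2 times it, then the intrinsics apply), "extrinsics" (4x4, takes a point from camera to world coordinates). Camera axes: x right, y up, looking along -z (the intrinsics and any distortion apply to the point x, -y, -z); pixel columns grow to the right and rows downward; lengths in mm; the calibration is good to about 2 mm. A picture is of the moment at which its call begins. There is no depth.
- bot.close_job(): hands the job in; it is judged then, once.
The state is a dict: "time_s": time; "q": joint angles; "joint_vel": joint speeds; "tau": joint torques, N m; "eef_pos": TCP position; "tool_rot": TCP orientation; "ft_force": force on the tool from outside, world axes, zero at the start; "torque": the same for the moment, N m; "grip_width": opening from 0.0 (shut) to 1.0 (fully open); "finger_force": force on a finger pad.
Only numpy, scipy, OpenCV 4.12 (cv2) and the standard library are available. Lean on these libraries where they do the work, as an engineer would, in place of code of your own. Each camera call takes 0.05 s, during which the arm holds its last target. There are 200 camera calls.

### The job

Take the end cell, the lowest one lying against the stop of the sloped plywood rack, and lay it in the empty V cradle of the cell tester, centred along the trough; set it down, do not drop it. Let the next cell roll down to the stop and leave it lying there, straight across the rack.

Things in the scene. Friction and masses are not known exactly. Their poses are not given: they have to be found in the camera images.
- cell_end: The cell to move: battery cell, a cylinder 33 mm in diameter, 50 mm long, black sleeve with a steel band, flat steel ends, about 110 g. It lies lowest on the rack, against the stop; three identical cells touch behind it in a row up the slope. Origin: the cylinder's centre; y is the cylinder's axis (it rolls, so x and z may point anywhere).
- cell_next: The identical cell just behind cell_end, uphill; it rolls down to the stop by itself when the end cell is taken. Origin and axes as for cell_end.
- rack: Fixed plywood rack. Origin on the bench below the centre of a cell at the stop (its axis 56 mm up). x: uphill, rising 10 degrees; y: along the cells; z up. Reaches 150 mm uphill, 30 downhill; highest cell top 92 mm. At the stop all is 34 mm wide: the cell overhangs 8 mm at each end, free for fingers from above to 15 mm over the bench; side walls begin 50 mm uphill. Stop as high as the axis.
- cradle (a point): Where a cell's centre rests in the fixed tester's empty V trough, 50 mm above the bench. z up; y along the trough, which is 34 mm long, so the cell (lying along y, either way round) overhangs 8 mm at each end, free for fingers to the base plate 12 mm over the bench. Trough 49 mm wide (x), lips 3 mm below this point. A display block 45 mm high stands 62 to 108 mm off at +x.
There are look-alikes about, which are no part of the job. Leave any pink look-alike of the cell_next alone.

How it is judged:
By the outcome, as a careful person would: the job done as asked, in the order asked, and still so for the second after the job is handed in, with the robot touching nothing.
It also fails if it takes over 32 s, if anything falls off the work surface, if the arm or the gripper's body presses on something with over 40 N, if the wrist force passes 120 N, or if a joint passes its speed limit or range.

## Working session

There is one attempt and no reset: what is moved stays moved. The work goes in short steps, Python scripts to look and compute and a tool call to move; the robot and the scene stay as the last step left them, time stands still between calls to the robot, and variables do not carry over. Pictures are saved under pics/ and viewed, at most 10 in all, crops included, and the job is handed in when it is done.

Besides the shell and the picture viewer there is one more tool, called after ">>>" as name(argument=value, ...) on one line, values as JSON. apply_moves: Moves the arm, as the interface text tells. Its arguments: {"type":"object","properties":{"moves":{"type":"array","items":{"type":"object","properties":{"x":{"type":"number"},"y":{"type":"number"},"z":{"type":"number"},"wx":{"type":"number"},"wy":{"type":"number"},"wz":{"type":"number"},"hand":{"type":"number"}}}},"force":{"type":"number"}},"required":["moves"]}

```bash
mkdir -p pics; ls; cat > h.py <<'E'
import numpy as np, cv2
from cell import bot
def grab(n):
    c=bot.camera(n); return c
def ray(c,u,v):
    K=np.array([[c['fx'],0,c['cx']],[0,c['fy'],c['cy']],[0,0,1.]])
    p=cv2.undistortPoints(np.array([[[u,v]]],float),K,np.array([c['k1'],0,0,0.]))[0,0]
    E=np.array(c['extrinsics']); d=E[:3,:3]@np.array([p[0],-p[1],-1]); return E[:3,3],d
def plane(c,u,v,z):
    o,d=ray(c,u,v); return o+d*(z-o[2])/d[2]
def proj(c,P):
    E=np.array(c['extrinsics']); q=E[:3,:3].T@(np.array(P,float)-E[:3,3]); a=np.array([q[0],-q[1]])/-q[2]
    a=a*(1+c['k1']*(a@a)); return np.array([c['fx']*a[0]+c['cx'],c['fy']*a[1]+c['cy']])
E
python3 - <<'E'
from h import *
for n in('top','side'):
    c=grab(n); cv2.imwrite(f'pics/{n}0.png',c['img'][:,:,::-1]); print(n,c['fx'],c['k1'],np.round(c['extrinsics'],2).tolist())
    import pickle; pickle.dump(c,open(f'{n}0.pkl','wb'))
print(bot.state())
E
```

```text
pics
top 468.3884569893521 -0.08952228570684523 [[0.03, 1.0, -0.04, 491.11], [-1.0, 0.03, -0.0, 72.44], [0.0, 0.04, 1.0, 887.38], [0.0, 0.0, 0.0, 1.0]]
side 544.8756279333832 0.0355065390597181 [[0.99, 0.07, -0.08, 456.82], [-0.1, 0.46, -0.88, -825.54], [-0.02, 0.89, 0.46, 534.14], [0.0, 0.0, 0.0, 1.0]]
{'time_s': 0.1, 'q': array([ 6.08608216e+01,  1.48578928e+01,  8.80043188e+01,  1.29302563e-04,
        7.72360389e+01, -1.16213959e+01]), 'joint_vel': array([ 0.09044378, -0.1706019 , -0.09278405, -0.05656586, -0.02903053,
        0.00157314]), 'tau': array([ 1.35718030e-03, -4.46963274e+01, -2.91248846e+01, -2.65292256e-04,
        6.34432494e-03, -3.98985992e-05]), 'eef_pos': array([165.30758137, 524.07020761, 230.53486986]), 'tool_rot': array([-1.79903789e+02, -1.99154149e-02,  1.62482172e+02]), 'ft_force': array([-0.48006566, -0.04873366,  0.5283175 ]), 'torque': array([-0.02679448,  0.01113464, -0.02455736]), 'finger_force': 0.0, 'grip_width': 1.0015457966699066}
```

View pics/top0.png

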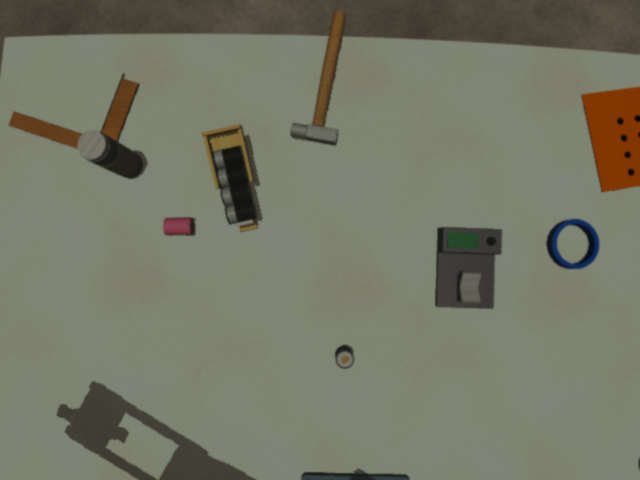

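View pics/side0.png

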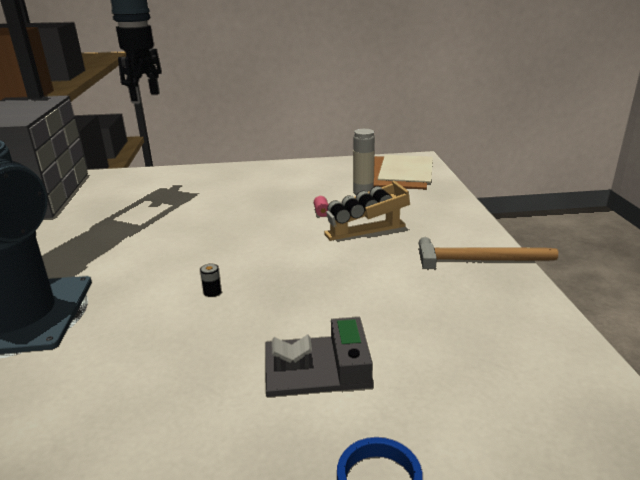

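The top view shows the rack with its end cell near (240,213) and uphill towards image-up. The V cradle is at (470,288) with the display block above it, and the pink decoy is at (178,226). The side view shows the rack at (365,210) and the cradle at (292,347). I'll enlarge crops to get precise edges.

```bash
python3 - <<'E'
import pickle,cv2,numpy as np
t=pickle.load(open('top0.pkl','rb'))['img'][:,:,::-1]; s=pickle.load(open('side0.pkl','rb'))['img'][:,:,::-1]
f=lambda im,x,y,w,h,k:cv2.resize(np.clip(im[y:y+h,x:x+w].astype(float)*1.4,0,255).astype('uint8'),(w*k,h*k),interpolation=cv2.INTER_CUBIC)
a=f(t,195,120,66,120,5); b=f(t,425,220,88,100,4)
def pad(i,h): return np.vstack([i,np.zeros((h-i.shape[0],i.shape[1],3),'uint8')])
cv2.imwrite('pics/c1.png',np.hstack([pad(a,600),pad(b,600)]))
c=f(s,310,170,110,75,7); cv2.imwrite('pics/c2.png',c)
E
```

```text
(no output)
```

View pics/c1.png

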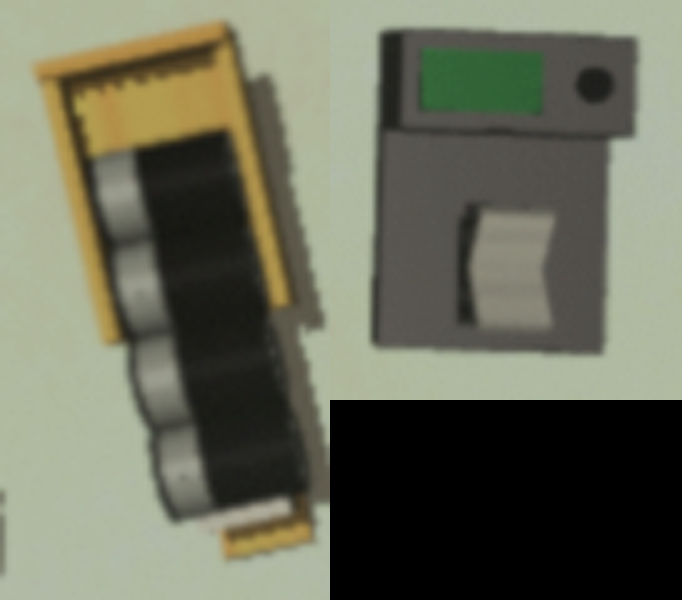

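View pics/c2.png

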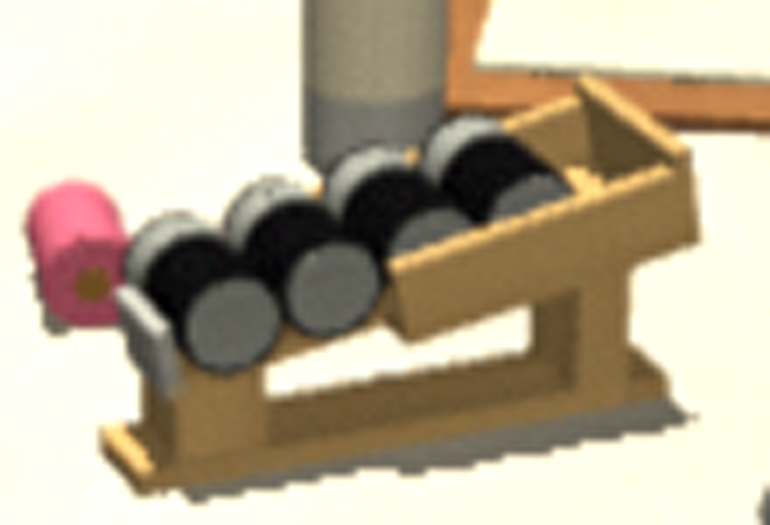

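Crop 1 shows the end-cell band at about (185,475) and the V-trough lip corners at (480,208), (556,210), (552,328) and (477,328). Crop 2 shows near-face centres at (233,326) for the end cell and (332,287) for the next one, with the base corner at (145,492).

```bash
cat > m.py <<'E'
from h import *
import pickle
t=pickle.load(open('top0.pkl','rb')); s=pickle.load(open('side0.pkl','rb'))
def C(x,y,k,x0,y0): return ((x+.5)/k-.5+x0,(y+.5)/k-.5+y0)
T=lambda x,y,z: np.round(plane(t,*C(x,y,5,195,120),z),1)
S=lambda x,y,z: np.round(plane(s,*C(x,y,7,310,170),z),1)
V=lambda x,y,z: np.round(plane(t,*C(x-330,y,4,425,220),z),1)
E
python3 - <<'E'
from m import *
print('faces side',S(233,326,56),S(332,287,61.7))
print('base corner side',S(145,492,0),S(668,392,0), 'top base end', T(225,558,6),T(312,541,6))
print('left rim tops', T(160,478,72.5),T(138,385,78.2),T(118,295,84),T(97,200,89.7))
print('walls L',T(40,78,95),T(107,343,77),'R',T(230,28,95),T(293,303,77))
print('lips',[V(*p,47) for p in((480,208),(556,210),(552,328),(477,328))])
print('vmid edge L,R',V(470,268,40),V(543,268,30))
print('disp',[V(*p,45) for p in((403,32),(637,38),(634,137),(400,130))],'base',[V(*p,12) for p in((373,346),(603,352),(608,137))])
im=s['img'][305:405,255:385,::-1]; cv2.imwrite('pics/c3.png',cv2.resize(im,None,fx=6,fy=6,interpolation=cv2.INTER_CUBIC))
E
```

```text
faces side [594.  188.2  56. ] [625.3 198.8  61.7]
base corner side [567.6 193.4   0. ] [739.4 237.3   0. ] top base end [554.1 234.2   6. ] [561.4 201.4   6. ]
left rim tops [576.8 246.   72.5] [608.6 253.8  78.2] [639.1 260.8  84. ] [671.1 268.3  89.7]
walls L [712.3 289.   95. ] [623.3 265.6  77. ] R [731.2 223.6  95. ] [639.  200.7  77. ]
lips [array([ 489.8, -177.1,   47. ]), array([ 489.8, -212.1,   47. ]), array([ 436.4, -211.4,   47. ]), array([ 435.6, -176.9,   47. ])]
vmid edge L,R [ 462.3 -175.1   40. ] [ 462.8 -212.3   30. ]
disp [array([ 568.5, -140.9,   45. ]), array([ 569.2, -249.4,   45. ]), array([ 523.9, -248.6,   45. ]), array([ 524. , -140.3,   45. ])] base [array([ 423.7, -138.1,   12. ]), array([ 423.3, -248.1,   12. ]), array([ 524.9, -248.5,   12. ])]
```

View pics/c3.png

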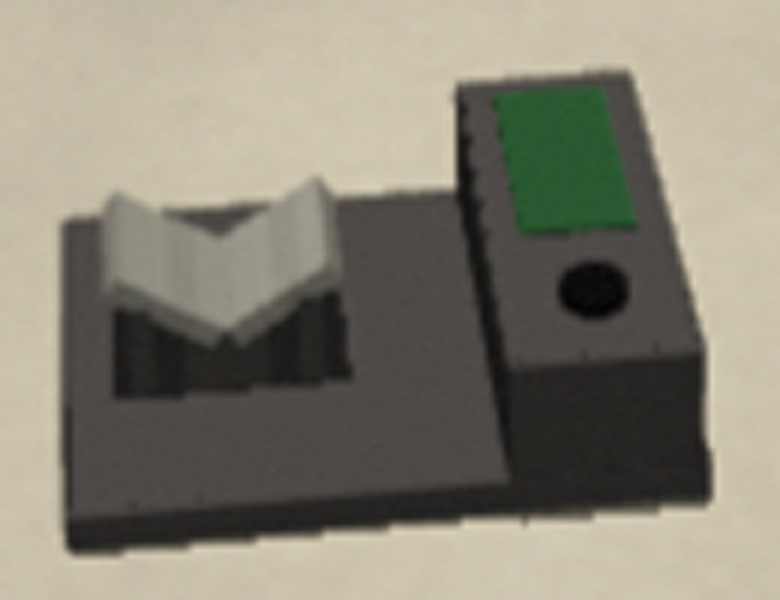

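Crop 3 shows the cradle: near V-lip corners at about (118,288) and (335,270), display top corners at (460,85), (630,72), (703,350) and (512,365). I'll compare the two views for bias.

```bash
python3 - <<'E'
from m import *
Q=lambda x,y,z: np.round(plane(s,*C(x,y,6,255,305),z),1)
print('disp side',[Q(*p,45) for p in((460,85),(630,72),(703,350),(512,365))])
print('base',[Q(*p,12) for p in((68,518),(508,484),(62,222))],'bench',Q(72,550,0),Q(710,503,0))
print('lips',[Q(*p,47) for p in((110,288),(340,270),(118,192),(318,177))])
# triangulate common point: rack base corner, disp
def tri(a,b):
    (o,d),(p,e)=a,b; d=d/np.linalg.norm(d);e=e/np.linalg.norm(e)
    k=np.linalg.lstsq(np.c_[d,-e],p-o,rcond=None)[0]; return np.round((o+d*k[0]+p+e*k[1])/2,1),np.round(np.linalg.norm(o+d*k[0]-p-e*k[1]),1)
rs=lambda x,y:ray(s,*C(x,y,7,310,170)); rt=lambda x,y:ray(t,*C(x,y,5,195,120))
print('base corner',tri(rs(145,485),rt(312,541)),'wall far right',tri(rs(690,150),rt(230,28)),'wall near R',tri(rs(408,275),rt(293,303)))
print('wall far left',tri(rs(585,78),rt(40,75)))
E
```

```text
disp side [array([ 529.6, -150.1,   45. ]), array([ 573. , -150.4,   45. ]), array([ 571.9, -257.4,   45. ]), array([ 528.6, -256.9,   45. ])]
base [array([ 427.3, -256.7,   12. ]), array([ 527.2, -258.6,   12. ]), array([ 426.9, -149.6,   12. ])] bench [ 427.4 -254.1    0. ] [ 574.3 -257.7    0. ]
lips [array([ 439.7, -220.8,   47. ]), array([ 493.1, -221.4,   47. ]), array([ 442.4, -185.1,   47. ]), array([ 490.8, -185.7,   47. ])]
base corner (array([565.3, 202.4,  -2.4]), np.float64(6.5)) wall far right (array([736.3, 224.8,  87.1]), np.float64(5.2)) wall near R (array([645.4, 202.8,  61.8]), np.float64(7.1))
wall far left (array([718.7, 291.3,  85.9]), np.float64(5.3))
```

The side view sits about (+5,-9) mm off the top view everywhere, so one calibration is biased. I'll settle that against the gripper itself by hovering over the rack.

>>> apply_moves(moves=[{"x": -0.1,"y": -0.03,"wz": -0.015},{"x": -0.23,"y": -0.08,"wz": -0.03},{"x": -0.36,"y": -0.12,"wz": -0.045},{"x": -0.49,"y": -0.16,"wz": -0.06},{"x": -0.62,"y": -0.2,"wz": -0.075},{"x": -0.75,"y": -0.24,"wz": -0.086},{"x": -0.85,"y": -0.28,"wz": -0.086},{"x": -0.9,"y": -0.3,"wz": -0.086}])

```text
validation failed for argument at $.mo...
```

```bash
cat >> h.py <<'E'
from scipy.spatial.transform import Rotation as Ro
def go(p,yaw):
    s=bot.state(); R=Ro.from_euler('xyz',s['tool_rot'],degrees=True); G=Ro.from_euler('xyz',[180,0,yaw],degrees=True)
    print('t',s['time_s'],'now',np.round(s['eef_pos'],1),np.round(s['tool_rot'],2),'q',np.round(s['q']),'f',np.round(s['ft_force'],1),s['grip_width'],s['finger_force'])
    print('xyz',np.round(R.inv().apply(np.array(p)-s['eef_pos'])/300,4),'w',np.round((R.inv()*G).as_rotvec(degrees=True)/360,4))
E
python3 -c "
from h import *
go([583,221,130],193.7)"
```

```text
t 0.1 now [165.3 524.1 230.5] [-1.7990e+02 -2.0000e-02  1.6248e+02] q [ 61.  15.  88.   0.  77. -12.] f [-0.5 -0.   0.5] 1.0015457966699066 0.0
xyz [-1.6319 -0.5437  0.3355] w [-0.0002 -0.0001 -0.0867]
```

>>> apply_moves(moves=[{"x": -0.1,"y": -0.03,"z": 0,"wx": 0,"wy": 0,"wz": -0.015,"hand": -1},{"x": -0.23,"y": -0.08,"z": 0,"wx": 0,"wy": 0,"wz": -0.03,"hand": -1},{"x": -0.36,"y": -0.12,"z": 0,"wx": 0,"wy": 0,"wz": -0.045,"hand": -1},{"x": -0.49,"y": -0.16,"z": 0,"wx": 0,"wy": 0,"wz": -0.06,"hand": -1},{"x": -0.62,"y": -0.2,"z": 0,"wx": 0,"wy": 0,"wz": -0.075,"hand": -1},{"x": -0.75,"y": -0.24,"z": 0,"wx": 0,"wy": 0,"wz": -0.086,"hand": -1},{"x": -0.85,"y": -0.28,"z": 0,"wx": 0,"wy": 0,"wz": -0.086,"hand": -1},{"x": -0.9,"y": -0.3,"z": 0,"wx": 0,"wy": 0,"wz": -0.086,"hand": -1}])

```text
time_s: 0.77
eef_pos: [398.9, 354.6, 230.8]
tool_rot: [-179.9, 0.0, -166.7]
ft_force: [0.8, 0.8, -0.2]
grip_width: 0.999
finger_force: 0.0
```

```bash
python3 -c "
from h import *
go([583,221,150],193.7)"
```

```text
t 0.7667 now [398.9 354.6 230.8] [-1.7992e+02  1.0000e-02 -1.6671e+02] q [ 30.  13.  90.  -0.  77. -74.] f [ 0.8  0.8 -0.2] 0.9993331327499193 0.0
xyz [-0.495  -0.5742  0.2703] w [-0.0002  0.     -0.0011]
```

>>> apply_moves(moves=[{"x": -0.1,"y": -0.1,"z": 0.05,"wx": 0,"wy": 0,"wz": 0,"hand": -1},{"x": -0.19,"y": -0.2,"z": 0.1,"wx": 0,"wy": 0,"wz": 0,"hand": -1},{"x": -0.28,"y": -0.3,"z": 0.15,"wx": 0,"wy": 0,"wz": 0,"hand": -1},{"x": -0.37,"y": -0.4,"z": 0.2,"wx": 0,"wy": 0,"wz": 0,"hand": -1},{"x": -0.45,"y": -0.5,"z": 0.25,"wx": 0,"wy": 0,"wz": -0.001,"hand": -1},{"x": -0.495,"y": -0.574,"z": 0.27,"wx": 0,"wy": 0,"wz": -0.001,"hand": -1},{"x": -0.495,"y": -0.574,"z": 0.27,"wx": 0,"wy": 0,"wz": -0.001,"hand": -1},{"x": -0.495,"y": -0.574,"z": 0.27,"wx": 0,"wy": 0,"wz": -0.001,"hand": -1}])

```text
time_s: 1.43
eef_pos: [580.8, 222.6, 148.5]
tool_rot: [180.0, -0.2, -166.4]
ft_force: [-0.1, 0.0, 0.7]
grip_width: 0.996
finger_force: 0.0
```

```bash
python3 - <<'E'
from h import *
import pickle
go([583,221,150],193.7)
out=[]
for n,(x,y,w,h) in dict(top=(150,90,130,150),side=(290,100,130,150)).items():
    c=grab(n); pickle.dump(c,open(n+'1.pkl','wb')); out.append(cv2.resize(c['img'][y:y+h,x:x+w,::-1],None,fx=3,fy=4,interpolation=cv2.INTER_CUBIC))
cv2.imwrite('pics/h1.png',np.hstack(out))
E
```

```text
t 1.4333 now [580.8 222.6 148.5] [ 179.99   -0.18 -166.4 ] q [ 11.  26.  84.   0.  70. -93.] f [-0.1  0.   0.7] 0.9958294383206537 0.0
xyz [-0.0059 -0.0069 -0.005 ] w [ 0.     -0.0005 -0.0003]
```

View pics/h1.png

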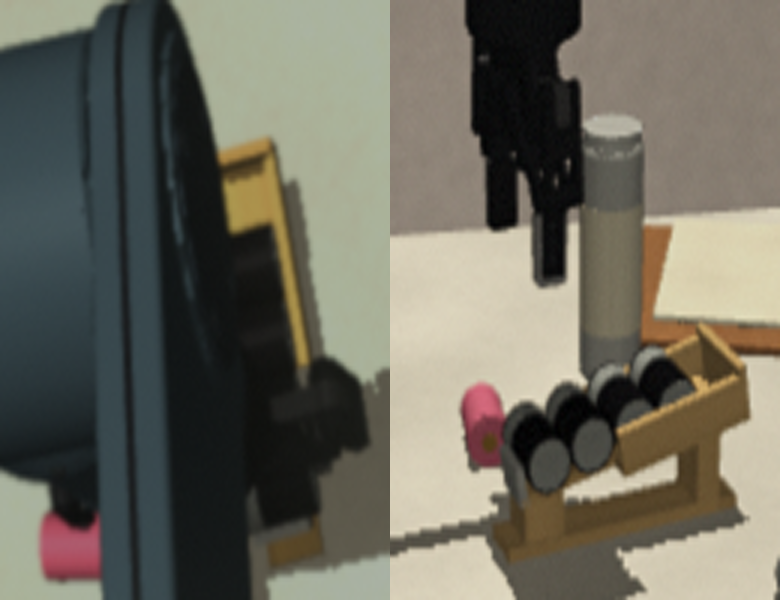

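The side crop shows fingertips at about (502,228) for the far one and (550,284) for the near one, above the end cell, whose face is at (549,465). In the top view the arm hides the fingers.

```bash
python3 - <<'E'
from h import *
import pickle
s=pickle.load(open('side1.pkl','rb')); t=pickle.load(open('top1.pkl','rb'))
c=np.array([580.8,222.6,161.5]); y=np.array([-.235,.972,0]); x=np.array([.972,.235,0])
for n,d,o in (('near',-1,(343.6,171.0)),('far',1,(327.3,157))):
    print(n,[np.round(proj(s,c+d*y*49.8+k*x*11+d*y*j),1) for k in(-1,1) for j in (-7,7)],'obs',o)
# dark fingers mask extents in side image
g=s['img'].max(2)
for r in (145,150,154,160,166,170): 
    w=np.where(g[r,315:350]<60)[0]+315; print(r,w.min() if len(w) else 0,w.max() if len(w) else 0, ''.join('#' if v<60 else '.' for v in g[r,315:352]))
for col in (324,328,340,344,347): print(col,''.join('#' if v<60 else '.' for v in g[140:180,col]))
E
```

```text
near [array([336.3, 169.9]), array([338.8, 172.2]), array([346.7, 168.4]), array([349.4, 170.7])] obs (343.6, 171.0)
far [array([321.7, 156.7]), array([319.5, 154.7]), array([331.6, 155.4]), array([329.3, 153.4])] obs (327.3, 157)
145 322 349 .......##########....#########.######
150 322 349 .......##########.....###############
154 322 348 .......##########......#.#########...
160 340 347 .........................########....
166 340 347 .........................########....
170 0 0 .....................................
324 #################.......................
328 #################.......................
340 #####################.#.#####...........
344 ##############################..........
347 #############################...........
```

Shutting the fingers puts the tip exactly at the TCP, which gives a clean calibration point.

>>> apply_moves(moves=[{"x": 0,"y": 0,"z": 0.05,"wx": 0,"wy": 0,"wz": 0,"hand": 1},{"x": 0,"y": 0,"z": 0.1,"wx": 0,"wy": 0,"wz": 0,"hand": 1},{"x": 0,"y": 0,"z": 0.1,"wx": 0,"wy": 0,"wz": 0,"hand": 1},{"x": 0,"y": 0,"z": 0.1,"wx": 0,"wy": 0,"wz": 0,"hand": 1},{"x": 0,"y": 0,"z": 0.1,"wx": 0,"wy": 0,"wz": 0,"hand": 1},{"x": 0,"y": 0,"z": 0.1,"wx": 0,"wy": 0,"wz": 0,"hand": 1},{"x": 0,"y": 0,"z": 0.1,"wx": 0,"wy": 0,"wz": 0,"hand": 1},{"x": 0,"y": 0,"z": 0.1,"wx": 0,"wy": 0,"wz": 0,"hand": 1}])

```text
time_s: 2.2
eef_pos: [580.8, 224.7, 121.2]
tool_rot: [-180.0, 0.1, -166.2]
ft_force: [-0.1, -0.4, 0.1]
grip_width: -0.001
finger_force: 0.0
```

```bash
python3 - <<'E'
from h import *
import pickle
go([583,221,120],193.7); st=bot.state()
s=grab('side'); pickle.dump(s,open('side2.pkl','wb'))
P=st['eef_pos'];R=Ro.from_euler('xyz',st['tool_rot'],degrees=True)
print('tcp px',proj(s,P),[np.round(proj(s,P+R.apply([a,b,0])),1) for a in(-11,11) for b in(-14,14)])
im=s['img'][140:240,300:400,::-1]; im=np.clip(im.astype(float)*1.8+15,0,255).astype('uint8'); cv2.imwrite('pics/h2.png',cv2.resize(im,None,fx=6,fy=6,interpolation=cv2.INTER_CUBIC))
E
```

```text
t 2.2 now [580.8 224.7 121.2] [-1.8000e+02  8.0000e-02 -1.6619e+02] q [ 11.  27.  86.   0.  67. -93.] f [-0.1 -0.4  0.1] -0.0010853078428635409 0.0
xyz [-0.0044 -0.0136  0.004 ] w [-0.      0.0002  0.0003]
tcp px [333.94873479 180.61477504] [array([341.4, 182.1]), array([336.5, 177.6]), array([331.4, 183.7]), array([326.6, 179.1])]
```

View pics/h2.png

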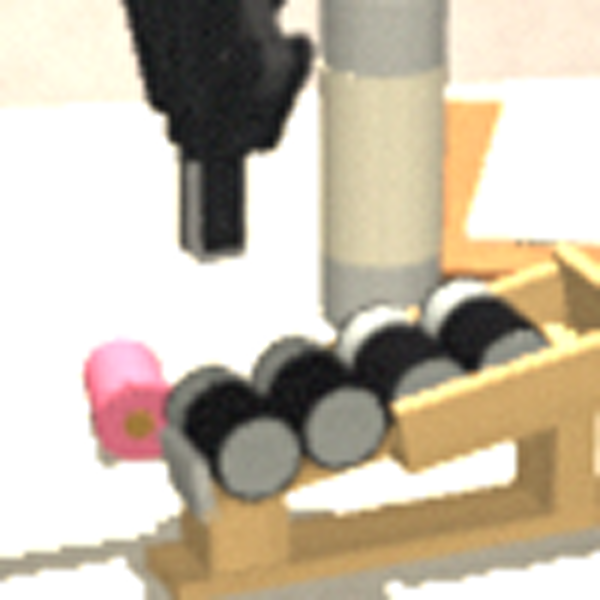

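The shut tip is at crop (180–243, 250–262). That puts the side view about (+1.2,+1.0) px off, so the truth lies midway between the two views. The cell centre is then ≈ (585.8,217.5) and the cradle ≈ (464.5,-199). Next I'll open, shift across and descend, holding 4 mm downhill of the axis to clear the next cell.

>>> apply_moves(moves=[{"x": 0.001,"y": -0.026,"z": 0,"wx": 0,"wy": 0,"wz": 0,"hand": -1},{"x": 0.001,"y": -0.026,"z": 0,"wx": 0,"wy": 0,"wz": 0,"hand": -1},{"x": 0.001,"y": -0.026,"z": 0,"wx": 0,"wy": 0,"wz": 0,"hand": -1},{"x": 0.001,"y": -0.026,"z": 0,"wx": 0,"wy": 0,"wz": 0,"hand": -1},{"x": 0.001,"y": -0.026,"z": 0,"wx": 0,"wy": 0,"wz": 0,"hand": -1},{"x": 0.001,"y": -0.026,"z": 0,"wx": 0,"wy": 0,"wz": 0,"hand": -1},{"x": 0.001,"y": -0.026,"z": 0,"wx": 0,"wy": 0,"wz": 0,"hand": -1}])

```text
time_s: 2.83
eef_pos: [581.9, 216.8, 120.3]
tool_rot: [180.0, -0.0, -166.2]
ft_force: [-0.0, 0.1, -0.3]
grip_width: 0.978
finger_force: 0.0
```

>>> apply_moves(moves=[{"x": 0,"y": 0,"z": 0.04,"wx": 0,"wy": 0,"wz": 0,"hand": -1},{"x": 0,"y": 0,"z": 0.09,"wx": 0,"wy": 0,"wz": 0,"hand": -1},{"x": 0,"y": 0,"z": 0.14,"wx": 0,"wy": 0,"wz": 0,"hand": -1},{"x": 0,"y": 0,"z": 0.19,"wx": 0,"wy": 0,"wz": 0,"hand": -1},{"x": 0,"y": 0,"z": 0.23,"wx": 0,"wy": 0,"wz": 0,"hand": -1},{"x": 0,"y": 0,"z": 0.26,"wx": 0,"wy": 0,"wz": 0,"hand": -0.5},{"x": 0,"y": 0,"z": 0.267,"wx": 0,"wy": 0,"wz": 0,"hand": -0.4},{"x": 0,"y": 0,"z": 0.267,"wx": 0,"wy": 0,"wz": 0,"hand": -0.4}])

```text
time_s: 3.5
eef_pos: [581.5, 216.7, 39.2]
tool_rot: [180.0, -0.1, -166.2]
ft_force: [-0.4, 0.4, 0.5]
grip_width: 0.7
finger_force: 0.0
```

```bash
python3 - <<'E'
from h import *
import pickle
go([581.9,216.6,40],193.7)
out=[]
for n,(x,y,w,h) in dict(top=(190,150,65,100),side=(310,150,65,100)).items():
    c=grab(n); pickle.dump(c,open(n+'3.pkl','wb')); out.append(cv2.resize(np.clip(c['img'][y:y+h,x:x+w,::-1].astype(float)*2+20,0,255).astype('uint8'),None,fx=6,fy=6,interpolation=cv2.INTER_CUBIC))
cv2.imwrite('pics/h3.png',np.hstack(out))
E
```

```text
t 3.5 now [581.5 216.7  39.2] [ 1.7999e+02 -9.0000e-02 -1.6620e+02] q [ 10.  32.  90.   0.  57. -94.] f [-0.4  0.4  0.5] 0.6997624205576816 0.0
xyz [-0.0013 -0.0008 -0.0025] w [ 0.     -0.0003  0.0003]
```

View pics/h3.png

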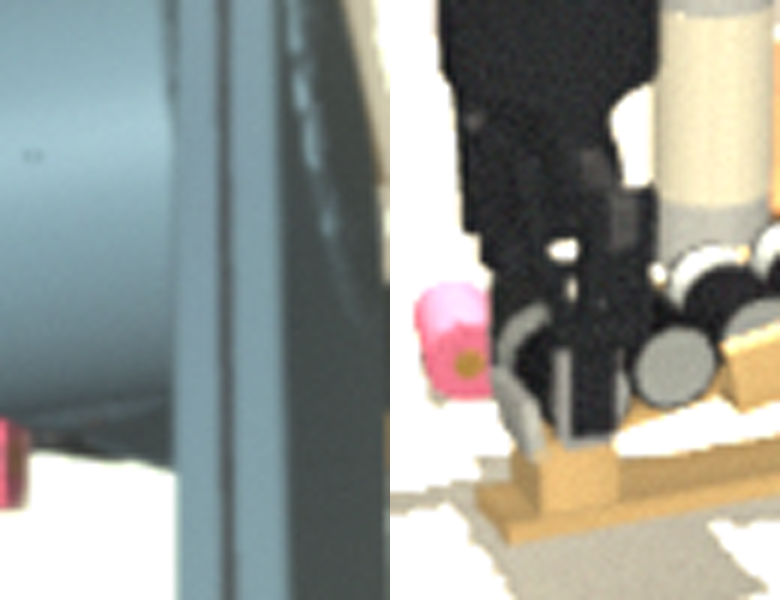

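The side crop shows the near finger in front of the end face, well clear of the next cell at (675,365). Closing gently.

>>> apply_moves(force=25, moves=[{"x": 0,"y": 0,"z": 0,"wx": 0,"wy": 0,"wz": 0,"hand": -0.32},{"x": 0,"y": 0,"z": 0,"wx": 0,"wy": 0,"wz": 0,"hand": -0.28},{"x": 0,"y": 0,"z": 0,"wx": 0,"wy": 0,"wz": 0,"hand": -0.24},{"x": 0,"y": 0,"z": 0,"wx": 0,"wy": 0,"wz": 0,"hand": -0.22},{"x": 0,"y": 0,"z": 0,"wx": 0,"wy": 0,"wz": 0,"hand": -0.22}])

```text
time_s: 4.02
eef_pos: [582.4, 217.1, 40.8]
tool_rot: [180.0, 0.1, -166.2]
ft_force: [-0.5, 3.3, 2.2]
grip_width: 0.607
finger_force: 1.2
```

```bash
python3 - <<'E'
from h import *
go([581.9,216.6,40],193.7)
E
```

```text
t 4.0167 now [582.4 217.1  40.8] [ 1.7999e+02  8.0000e-02 -1.6620e+02] q [ 10.  32.  90.   0.  57. -94.] f [-0.5  3.3  2.2] 0.6065702327598486 1.2099404633045197
xyz [ 0.002  -0.0013  0.0027] w [0.     0.0002 0.0003]
```

Far finger touched first, so I'll shift a little towards +y.

>>> apply_moves(moves=[{"x": 0,"y": 0.003,"z": 0,"wx": 0,"wy": 0,"wz": 0,"hand": -0.22},{"x": 0,"y": 0.003,"z": 0,"wx": 0,"wy": 0,"wz": 0,"hand": -0.22},{"x": 0,"y": 0.003,"z": 0,"wx": 0,"wy": 0,"wz": 0,"hand": -0.22}])

```text
time_s: 4.27
eef_pos: [581.6, 217.3, 39.9]
tool_rot: [-180.0, -0.0, -166.2]
ft_force: [0.6, -0.2, 0.2]
grip_width: 0.607
finger_force: 0.0
```

Contact is gone. Now the full grip.

>>> apply_moves(force=30, moves=[{"x": 0,"y": 0,"z": 0,"wx": 0,"wy": 0,"wz": 0,"hand": -0.18},{"x": 0,"y": 0,"z": 0,"wx": 0,"wy": 0,"wz": 0,"hand": 0},{"x": 0,"y": 0,"z": 0,"wx": 0,"wy": 0,"wz": 0,"hand": 0.2},{"x": 0,"y": 0,"z": 0,"wx": 0,"wy": 0,"wz": 0,"hand": 0.2},{"x": 0,"y": 0,"z": 0,"wx": 0,"wy": 0,"wz": 0,"hand": 0.2}])

```text
time_s: 4.68
eef_pos: [581.6, 217.5, 40.2]
tool_rot: [-180.0, -0.0, -166.2]
ft_force: [-1.2, -0.6, 1.8]
grip_width: 0.584
finger_force: 31.0
```

```bash
python3 - <<'E'
from h import *
go([464.5,-199,180],180)
E
```

```text
t 4.6833 now [581.6 217.5  40.2] [-1.7999e+02 -3.0000e-02 -1.6620e+02] q [ 10.  32.  90.  -0.  57. -94.] f [-1.2 -0.6  1.8] 0.5837586153622165 31.02586805820465
xyz [ 0.7103 -1.2552 -0.4656] w [-0.     -0.0001  0.0383]
```

Gripped at 30 N, opening 49.6 mm. Fast straight lift so the fingers clear before the next cell arrives.

>>> apply_moves(moves=[{"x": 0,"y": 0,"z": -0.12,"wx": 0,"wy": 0,"wz": 0,"hand": 0.2},{"x": 0,"y": 0,"z": -0.25,"wx": 0,"wy": 0,"wz": 0,"hand": 0.2},{"x": 0,"y": 0,"z": -0.36,"wx": 0,"wy": 0,"wz": 0,"hand": 0.2},{"x": 0,"y": 0,"z": -0.43,"wx": 0,"wy": 0,"wz": 0,"hand": 0.2},{"x": 0,"y": 0,"z": -0.46,"wx": 0,"wy": 0,"wz": 0,"hand": 0.2},{"x": 0,"y": 0,"z": -0.46,"wx": 0,"wy": 0,"wz": 0,"hand": 0.2}])

```text
time_s: 5.18
eef_pos: [583.1, 217.9, 180.6]
tool_rot: [-180.0, 0.3, -166.2]
ft_force: [0.7, 0.4, -1.4]
grip_width: 0.576
finger_force: 35.1
```

>>> apply_moves(moves=[{"x": 0.04,"y": -0.08,"z": 0,"wx": 0,"wy": 0,"wz": 0.003,"hand": 0.2},{"x": 0.1,"y": -0.18,"z": 0,"wx": 0,"wy": 0,"wz": 0.008,"hand": 0.2},{"x": 0.16,"y": -0.28,"z": 0,"wx": 0,"wy": 0,"wz": 0.014,"hand": 0.2},{"x": 0.22,"y": -0.39,"z": 0,"wx": 0,"wy": 0,"wz": 0.02,"hand": 0.2},{"x": 0.28,"y": -0.5,"z": 0,"wx": 0,"wy": 0,"wz": 0.026,"hand": 0.2},{"x": 0.34,"y": -0.6,"z": 0,"wx": 0,"wy": 0,"wz": 0.032,"hand": 0.2},{"x": 0.38,"y": -0.68,"z": 0,"wx": 0,"wy": 0,"wz": 0.038,"hand": 0.2},{"x": 0.4,"y": -0.71,"z": 0,"wx": 0,"wy": 0,"wz": 0.0383,"hand": 0.2}])

```text
time_s: 5.85
eef_pos: [514.0, -20.8, 175.8]
tool_rot: [-180.0, -0.2, 179.8]
ft_force: [0.1, 0.1, -0.2]
grip_width: 0.585
finger_force: 35.1
```

```bash
python3 - <<'E'
from h import *
go([468.5,-199,178],180)
E
```

```text
t 5.85 now [514.  -20.8 175.8] [-179.98   -0.25  179.76] q [ -15.   14.   97.   -0.   69. -104.] f [ 0.1  0.1 -0.2] 0.5854091869686876 35.14868080615997
xyz [ 0.1491 -0.5946 -0.0066] w [-0.     -0.0007 -0.0007]
```

>>> apply_moves(moves=[{"x": 0.02,"y": -0.08,"z": 0,"wx": 0,"wy": 0,"wz": 0,"hand": 0.2},{"x": 0.05,"y": -0.18,"z": 0.02,"wx": 0,"wy": 0,"wz": 0,"hand": 0.2},{"x": 0.09,"y": -0.29,"z": 0.05,"wx": 0,"wy": 0,"wz": 0,"hand": 0.2},{"x": 0.12,"y": -0.4,"z": 0.09,"wx": 0,"wy": 0,"wz": 0,"hand": 0.2},{"x": 0.15,"y": -0.5,"z": 0.13,"wx": 0,"wy": 0,"wz": 0,"hand": 0.2},{"x": 0.175,"y": -0.57,"z": 0.17,"wx": 0,"wy": 0,"wz": 0,"hand": 0.2},{"x": 0.185,"y": -0.604,"z": 0.2,"wx": 0,"wy": 0,"wz": 0,"hand": 0.2},{"x": 0.185,"y": -0.604,"z": 0.2,"wx": 0,"wy": 0,"wz": 0,"hand": 0.2}])

```text
time_s: 6.52
eef_pos: [458.4, -199.4, 115.0]
tool_rot: [179.8, -0.3, 179.9]
ft_force: [-0.0, 0.9, -1.4]
grip_width: 0.579
finger_force: 35.1
```

```bash
python3 - <<'E'
from h import *
import pickle
go([460.5,-199,118.2],180)
c=grab('side'); pickle.dump(c,open('side4.pkl','wb'))
a=cv2.resize(np.clip(c['img'][270:390,250:350,::-1].astype(float)*1.6+20,0,255).astype('uint8'),None,fx=5,fy=5,interpolation=cv2.INTER_CUBIC)
b=cv2.resize(c['img'][175:245,315:365,::-1],None,fx=5,fy=5,interpolation=cv2.INTER_CUBIC)
cv2.imwrite('pics/h4.png',np.hstack([a,np.vstack([b,np.zeros((250,250,3),'uint8')])]))
print(proj(c,[464.5,-224,134]),proj(c,[464.5,-224,50]),proj(c,[464.5,-216,50]))
E
```

```text
t 6.5167 now [ 458.4 -199.4  115. ] [179.81  -0.28 179.87] q [ -36.   16.  104.   -0.   60. -126.] f [-0.   0.9 -1.4] 0.5794310883850354 35.091859102249146
xyz [-0.0069  0.0014 -0.0108] w [ 0.0005 -0.0008 -0.0004]
[287.69292136 300.01716281] [290.78577034 350.81958332] [290.49027806 347.15962652]
```

View pics/h4.png

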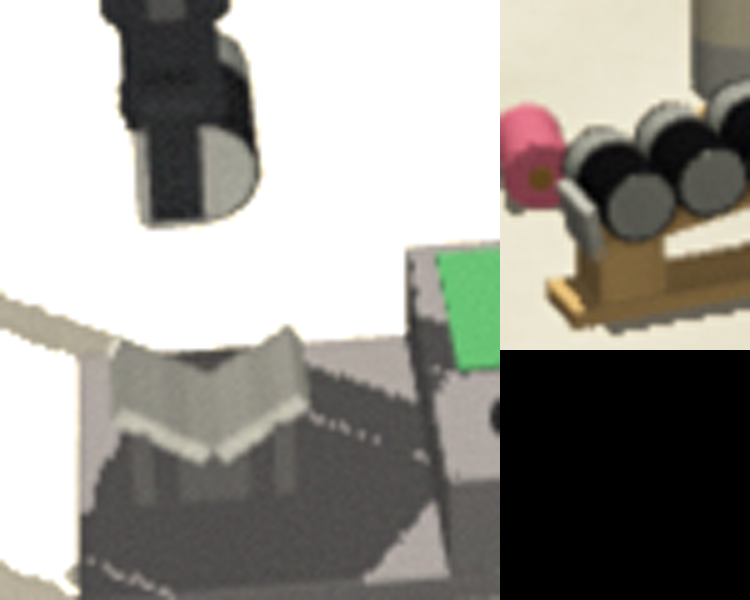

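The next cell has rolled to the stop and lies straight (right panel, (640,205)). The held cell's right edge is at 260 and the V centre at 212, so the cell sits farther from the tool axis than planned. I'll fit its arc with the arm settled.

```bash
cat > fit.py <<'E'
from h import *
from scipy.optimize import least_squares
def face(r0,r1,c0,c1,sh):
    st=bot.state(); c=grab('side'); im=cv2.GaussianBlur(c['img'],(3,3),0).astype(int)
    print('tcp',np.round(st['eef_pos'],1),np.round(st['tool_rot'],1)); g=im.max(2)
    if sh: print('\n'.join(str(r)+' '+' '.join('%3d'%v for v in g[r,c0:c1]) for r in range(r0,r1)))
    return c,g
E
python3 - <<'E'
from fit import *
c,g=face(290,318,274,306,True)
E
```

```text
tcp [ 459.3 -198.4  116.2] [179.8  -0.2 179.9]
290  98  32  15  16  18  21  22  22  22  21  21  21  22  22  21  20  19  18  18  17  16  12   8   6   6  11  49 131 205 229 228 228
291 113  48  20  16  18  20  20  20  20  19  19  20  20  19  18  18  18  17  16  16  13  10   8   7   6  10  45 127 205 230 229 228
292 146  80  33  16  16  18  18  18  18  18  18  18  18  17  16  17  19  20  19  17  14   9   7   7   6   9  41 121 201 230 230 230
293 179 112  47  19  18  19  18  17  17  17  17  17  16  16  15  18  28  36  36  31  24  15   9   7   6   7  33 105 186 226 231 230
294 202 148  82  42  35  33  23  17  16  16  16  15  15  15  16  21  40  61  66  60  49  36  25  16   9   6  24  84 166 219 231 230
295 218 190 137  86  65  53  30  18  16  16  16  16  16  16  17  23  47  75  86  83  75  66  54  38  21  10  20  73 154 215 231 230
296 226 216 176 117  84  64  34  18  16  16  16  15  16  17  17  24  48  78  90  89  87  85  78  65  44  23  22  66 148 213 231 230
297 228 223 186 124  88  66  34  18  16  16  15  15  16  16  16  24  48  78  90  90  89  89  87  82  68  44  30  61 140 210 232 2
[... 1942 characters left out ...]
 147 181 210 226 232 233 233 233 232 232
313 230 230 227 203 156 114  89  74  70  73  78  82  85  87  91  96 102 113 134 159 177 188 203 220 230 232 233 234 233 233 233 233
314 230 229 228 218 194 162 137 128 130 133 138 145 148 150 156 163 169 178 193 211 223 227 229 231 233 233 234 234 234 234 233 233
315 230 229 229 227 221 207 195 190 192 195 197 201 204 205 208 213 217 221 227 231 233 234 233 233 233 234 234 234 234 234 233 233
316 230 230 229 229 229 227 225 225 226 227 227 228 228 228 229 230 231 232 233 233 234 234 234 234 234 234 234 234 234 233 233 233
317 231 230 230 229 229 230 230 232 232 232 232 232 232 232 232 233 232 232 232 233 234 234 235 235 235 234 233 233 234 233 233 233
```

Arc fit: face centre at (289.9,302.7), about 1 mm too far in +x of the V. I'll correct that and lower to just above the trough.

>>> apply_moves(moves=[{"x": 0.003,"y": 0,"z": 0.05,"wx": 0,"wy": 0,"wz": 0,"hand": 0.2},{"x": 0.003,"y": 0,"z": 0.1,"wx": 0,"wy": 0,"wz": 0,"hand": 0.2},{"x": 0.003,"y": 0,"z": 0.15,"wx": 0,"wy": 0,"wz": 0,"hand": 0.2},{"x": 0.003,"y": 0,"z": 0.19,"wx": 0,"wy": 0,"wz": 0,"hand": 0.2},{"x": 0.003,"y": 0,"z": 0.22,"wx": 0,"wy": 0,"wz": 0,"hand": 0.2},{"x": 0.003,"y": 0,"z": 0.235,"wx": 0,"wy": 0,"wz": 0,"hand": 0.2},{"x": 0.003,"y": 0,"z": 0.24,"wx": 0,"wy": 0,"wz": 0,"hand": 0.2},{"x": 0.003,"y": 0,"z": 0.24,"wx": 0,"wy": 0,"wz": 0,"hand": 0.2}])

```text
time_s: 7.28
eef_pos: [460.0, -198.6, 46.4]
tool_rot: [-180.0, 0.0, -179.9]
ft_force: [-0.1, -1.2, -0.7]
grip_width: 0.582
finger_force: 35.2
```

>>> apply_moves(moves=[{"x": 0,"y": 0,"z": 0.005,"wx": 0,"wy": 0,"wz": 0,"hand": 0.2},{"x": 0,"y": 0,"z": 0.01,"wx": 0,"wy": 0,"wz": 0,"hand": 0.2},{"x": 0,"y": 0,"z": 0.01,"wx": 0,"wy": 0,"wz": 0,"hand": 0.2}])

```text
time_s: 7.53
eef_pos: [459.9, -199.2, 43.5]
tool_rot: [-180.0, 0.0, -180.0]
ft_force: [-1.9, -0.5, -2.1]
grip_width: 0.583
finger_force: 35.2
```

```bash
python3 - <<'E'
from fit import *
print(bot.state()['ft_force'])
c,g=face(330,372,270,314,True)
E
```

```text
[-1.9175276  -0.50792888 -2.07264319]
tcp [ 459.9 -199.2   43.5] [-180.    0. -180.]
330 236 236 236 237 237 238 235 201 121  46  17  16  18  18  18  17  17  17  17  17  17  16  17  18  18  18  18  14   9   7   7  12  54 141 218 242 241 241 240 240 240 241 241 242
331 236 237 237 237 237 238 231 189 106  38  16  16  17  16  15  15  15  15  15  15  14  15  16  17  17  18  18  15  11   8   7   9  46 130 211 240 241 240 240 240 240 241 241 241
332 237 237 238 237 237 238 232 183  93  29  16  16  16  14  14  13  13  13  13  14  14  14  15  16  17  18  18  16  12   8   7   9  41 120 203 238 241 241 241 241 240 240 240 240
333 237 238 238 238 238 239 234 186  91  26  16  17  16  15  14  13  13  14  15  15  16  16  16  16  17  17  16  15  11   9   8  10  38 114 198 235 235 231 234 239 240 240 240 240
334 220 227 228 232 237 239 236 194 104  34  17  18  17  16  15  15  16  16  17  17  18  18  17  17  18  17  16  15  12   9   8   9  35 105 186 217 204 191 206 229 240 241 241 241
335 174 183 187 202 220 228 230 202 122  46  19  17  18  18  18  18  18  18  19  19  19  19  19  19  19  18  17  17
[... 5844 characters left out ...]
  41  41  44  49  51  52  50  45  41  41  42  44  48  52  52  51  51  51  51  51  51  50  51  51  50  48  45  42  41  41  42  45  47  47  46  43  41  41  41  41
369  41  42  41  41  41  41  44  49  51  51  50  46  42  41  42  44  47  49  50  49  49  49  49  49  48  48  48  47  47  45  43  42  41  41  42  42  44  44  42  42  41  40  41  40
370  41  41  40  41  41  41  43  47  49  49  47  45  42  41  41  42  44  45  45  45  45  45  44  44  44  44  43  43  43  42  42  41  41  41  41  42  41  41  41  42  41  41  41  41
371  41  40  40  41  41  41  42  43  44  45  44  42  42  41  41  42  42  42  42  42  42  42  41  41  41  42  41  41  41  42  42  41  41  41  41  41  40  40  41  42  42  41  41  41
```

The face centre is ≈ (292.5,347.5) and the V notch is at u≈292. The cell is about 7 mm above its seat. I'll go down slowly with force checks.

>>> apply_moves(moves=[{"x": 0.002,"y": 0,"z": 0.004,"wx": 0,"wy": 0,"wz": 0,"hand": 0.2},{"x": 0.002,"y": 0,"z": 0.008,"wx": 0,"wy": 0,"wz": 0,"hand": 0.2},{"x": 0.002,"y": 0,"z": 0.012,"wx": 0,"wy": 0,"wz": 0,"hand": 0.2},{"x": 0.002,"y": 0,"z": 0.014,"wx": 0,"wy": 0,"wz": 0,"hand": 0.2},{"x": 0.002,"y": 0,"z": 0.014,"wx": 0,"wy": 0,"wz": 0,"hand": 0.2}])

```text
time_s: 8.0
eef_pos: [458.9, -199.0, 38.8]
tool_rot: [180.0, -0.0, -180.0]
ft_force: [-0.2, 0.5, -1.1]
grip_width: 0.579
finger_force: 35.2
```

>>> apply_moves(moves=[{"x": 0,"y": 0,"z": 0.002,"wx": 0,"wy": 0,"wz": 0,"hand": 0.2},{"x": 0,"y": 0,"z": 0.004,"wx": 0,"wy": 0,"wz": 0,"hand": 0.2},{"x": 0,"y": 0,"z": 0.004,"wx": 0,"wy": 0,"wz": 0,"hand": 0.2}])

```text
time_s: 8.25
eef_pos: [459.0, -199.0, 37.7]
tool_rot: [180.0, -0.0, -180.0]
ft_force: [0.6, -0.2, -1.5]
grip_width: 0.582
finger_force: 35.2
```

>>> apply_moves(moves=[{"x": 0,"y": 0,"z": 0.002,"wx": 0,"wy": 0,"wz": 0,"hand": 0.2},{"x": 0,"y": 0,"z": 0.003,"wx": 0,"wy": 0,"wz": 0,"hand": 0.2},{"x": 0,"y": 0,"z": 0.003,"wx": 0,"wy": 0,"wz": 0,"hand": 0.2}])

```text
time_s: 8.5
eef_pos: [459.0, -199.0, 36.8]
tool_rot: [180.0, -0.0, -180.0]
ft_force: [-0.2, -0.2, -1.4]
grip_width: 0.579
finger_force: 35.2
```

>>> apply_moves(moves=[{"x": 0,"y": 0,"z": 0.002,"wx": 0,"wy": 0,"wz": 0,"hand": 0.2},{"x": 0,"y": 0,"z": 0.003,"wx": 0,"wy": 0,"wz": 0,"hand": 0.2},{"x": 0,"y": 0,"z": 0.003,"wx": 0,"wy": 0,"wz": 0,"hand": 0.2}])

```text
time_s: 8.75
eef_pos: [459.0, -199.0, 35.9]
tool_rot: [180.0, -0.0, -180.0]
ft_force: [-0.3, 0.1, -0.1]
grip_width: 0.583
finger_force: 35.2
```

>>> apply_moves(moves=[{"x": 0,"y": 0,"z": 0.002,"wx": 0,"wy": 0,"wz": 0,"hand": 0.2},{"x": 0,"y": 0,"z": 0.002,"wx": 0,"wy": 0,"wz": 0,"hand": 0.2},{"x": 0,"y": 0,"z": 0.002,"wx": 0,"wy": 0,"wz": 0,"hand": 0.2}])

```text
time_s: 9.0
eef_pos: [459.0, -199.0, 35.4]
tool_rot: [180.0, -0.0, -180.0]
ft_force: [-0.7, -0.6, -0.9]
grip_width: 0.58
finger_force: 35.2
```

```bash
python3 - <<'E'
from fit import *
print(bot.state()['ft_force'])
c,g=face(340,368,290,314,True)
P=lambda *a:np.round(proj(c,a),1)
print(P(464.5,-224,50),P(481,-224,50),P(464.5,-224,33.5),'lipR',P(489,-216,47),P(489,-182,47),'lipL',P(440,-216,47))
E
```

```text
[-0.72552494 -0.56005741 -0.9125035 ]
tcp [ 459.  -199.    35.4] [ 180.   -0. -180.]
340  19  19  18  18  18  19  18  16  12   9   7   7  16  45  77  91  91  90  84  79  85  96 103 104
341  22  22  21  20  19  18  19  17  13  10   8   7  15  40  71  88  92  90  85  78  77  83  93 100
342  24  23  22  20  18  18  17  16  13  10   8   7  12  32  63  85  91  90  85  77  70  67  73  83
343  22  22  21  19  17  18  18  18  17  13   9   8  10  28  59  84  91  90  85  78  68  57  54  60
344  19  20  21  20  19  20  24  32  37  28  17  10  10  26  57  83  91  90  86  79  69  55  46  45
345  18  18  22  29  34  35  41  56  65  56  38  21  13  24  53  81  91  90  86  80  70  57  45  41
346  17  18  27  45  61  66  70  79  86  81  65  42  23  24  50  80  91  90  87  80  71  58  46  41
347  16  19  30  55  80  89  90  92  94  92  84  65  40  30  49  78  90  91  89  83  74  61  48  41
348  17  19  30  58  85  95  94  94  94  93  91  82  61  42  49  76  89  92  93  90  80  65  48  41
349  17  19  29  56  84  95  94  94  94  93  93  91  76  53  50  72  91  97 101 101  91  71  50  41
350  18  19  28
[... 1178 characters left out ...]
42  42
362  64  62  63  69  73  71  62  52  49  47  44  42  41  41  43  49  52  52  49  44  42  42  42  42
363  68  66  65  64  63  58  54  52  51  48  44  42  41  41  44  50  53  52  49  44  42  42  42  42
364  58  57  56  55  54  53  52  52  52  49  44  42  41  42  45  50  53  52  49  44  42  42  41  41
365  52  52  52  52  52  52  52  52  52  49  45  42  41  42  45  50  52  52  49  45  42  41  41  41
366  52  53  53  52  52  52  52  53  52  49  45  42  41  42  44  48  52  52  50  46  43  41  41  41
367  53  53  53  52  52  52  52  52  52  49  45  41  40  41  43  47  50  51  49  46  43  41  41  41
[290.8 350.8] [302.7 349.8] [291.4 360.2] lipR [308.  347.4] [306.2 332.6] lipL [273.  350.4]
```

>>> apply_moves(moves=[{"x": 0,"y": 0,"z": 0.002,"wx": 0,"wy": 0,"wz": 0,"hand": 0.2},{"x": 0,"y": 0,"z": 0.003,"wx": 0,"wy": 0,"wz": 0,"hand": 0.2},{"x": 0,"y": 0,"z": 0.003,"wx": 0,"wy": 0,"wz": 0,"hand": 0.2}])

```text
time_s: 9.3
eef_pos: [459.2, -199.1, 35.2]
tool_rot: [-180.0, 0.0, -180.0]
ft_force: [-2.5, 0.9, 5.8]
grip_width: 0.577
finger_force: 36.1
```

>>> apply_moves(moves=[{"x": 0,"y": 0,"z": 0.002,"wx": 0,"wy": 0,"wz": 0,"hand": 0.2},{"x": 0,"y": 0,"z": 0.002,"wx": 0,"wy": 0,"wz": 0,"hand": 0.2},{"x": 0,"y": 0,"z": 0.002,"wx": 0,"wy": 0,"wz": 0,"hand": 0.2}])

```text
time_s: 9.55
eef_pos: [459.1, -199.1, 35.1]
tool_rot: [-180.0, 0.0, -180.0]
ft_force: [-2.9, 1.9, 10.8]
grip_width: 0.583
finger_force: 36.7
```

Seated, with contact at +10 N. I'll relieve the press, open gently, then rise.

>>> apply_moves(moves=[{"x": 0,"y": 0,"z": -0.002,"wx": 0,"wy": 0,"wz": 0,"hand": 0.2},{"x": 0,"y": 0,"z": -0.002,"wx": 0,"wy": 0,"wz": 0,"hand": -0.1},{"x": 0,"y": 0,"z": -0.002,"wx": 0,"wy": 0,"wz": 0,"hand": -0.25},{"x": 0,"y": 0,"z": -0.002,"wx": 0,"wy": 0,"wz": 0,"hand": -0.5},{"x": 0,"y": 0,"z": -0.002,"wx": 0,"wy": 0,"wz": 0,"hand": -0.9},{"x": 0,"y": 0,"z": -0.002,"wx": 0,"wy": 0,"wz": 0,"hand": -0.9},{"x": 0,"y": 0,"z": -0.002,"wx": 0,"wy": 0,"wz": 0,"hand": -0.9}])

```text
time_s: 10.13
eef_pos: [459.0, -199.0, 34.3]
tool_rot: [180.0, -0.0, -180.0]
ft_force: [-0.6, -0.0, 0.3]
grip_width: 0.947
finger_force: 0.0
```

>>> apply_moves(moves=[{"x": 0,"y": 0,"z": -0.04,"wx": 0,"wy": 0,"wz": 0,"hand": -0.9},{"x": 0,"y": 0,"z": -0.1,"wx": 0,"wy": 0,"wz": 0,"hand": -0.9},{"x": 0,"y": 0,"z": -0.2,"wx": 0,"wy": 0,"wz": 0,"hand": -0.9},{"x": 0.1,"y": 0.05,"z": -0.3,"wx": 0,"wy": 0,"wz": 0,"hand": -0.9},{"x": 0.2,"y": 0.15,"z": -0.38,"wx": 0,"wy": 0,"wz": 0,"hand": -0.9},{"x": 0.2,"y": 0.26,"z": -0.42,"wx": 0,"wy": 0,"wz": 0,"hand": -0.9},{"x": 0.2,"y": 0.38,"z": -0.42,"wx": 0,"wy": 0,"wz": 0,"hand": -0.9},{"x": 0.2,"y": 0.5,"z": -0.42,"wx": 0,"wy": 0,"wz": 0,"hand": -0.9}])

```text
time_s: 10.8
eef_pos: [399.0, -48.2, 161.9]
tool_rot: [-179.9, 0.2, 179.9]
ft_force: [1.2, -0.4, -0.5]
grip_width: 0.952
finger_force: 0.0
```

>>> apply_moves(moves=[{"x": 0,"y": 0.12,"z": 0,"wx": 0,"wy": 0,"wz": 0,"hand": -0.9},{"x": 0,"y": 0.24,"z": 0,"wx": 0,"wy": 0,"wz": 0,"hand": -0.9},{"x": 0,"y": 0.36,"z": 0,"wx": 0,"wy": 0,"wz": 0,"hand": -0.9},{"x": 0,"y": 0.45,"z": 0,"wx": 0,"wy": 0,"wz": 0,"hand": -0.9},{"x": 0,"y": 0.5,"z": 0,"wx": 0,"wy": 0,"wz": 0,"hand": -0.9},{"x": 0,"y": 0.5,"z": 0,"wx": 0,"wy": 0,"wz": 0,"hand": -0.9}])

```text
time_s: 11.3
eef_pos: [398.5, 103.5, 160.5]
tool_rot: [179.9, -0.0, -179.8]
ft_force: [-0.1, -0.2, 0.5]
grip_width: 0.953
finger_force: 0.0
```

```bash
python3 - <<'E'
from h import *
import pickle
c=grab('top'); pickle.dump(c,open('top5.pkl','wb')); d=grab('side'); pickle.dump(d,open('side5.pkl','wb'))
E=lambda im,x,y,w,h,k: cv2.resize(np.clip(im[y:y+h,x:x+w,::-1].astype(float)*1.5+10,0,255).astype('uint8'),(w*k,h*k),interpolation=cv2.INTER_CUBIC)
a=E(c['img'],445,255,50,60,8); b=E(d['img'],255,315,80,60,5); e=E(d['img'],310,180,80,60,5)
r=np.vstack([b,e]); a=np.vstack([a,E(c['img'],210,180,50,15,8)])
cv2.imwrite('pics/h5.png',np.hstack([a,r])); print(a.shape,r.shape)
E
```

```text
(600, 400, 3) (600, 400, 3)
```

View pics/h5.png

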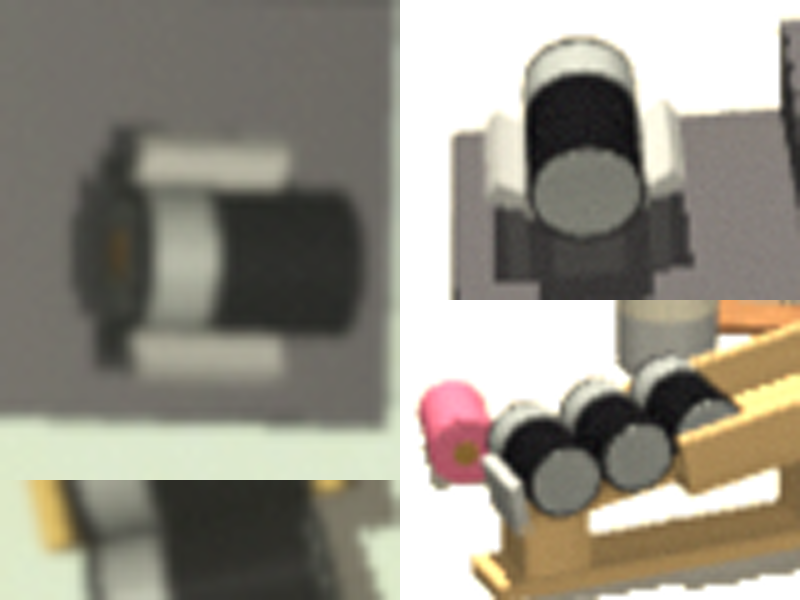

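The cell is seated, with lips at u 133–290, its face rim at 150 and its far rim at 361 in the top crop. The next cell rests straight at the stop. Checking the centring numerically.

```bash
python3 - <<'E'
from h import *
import pickle
t=pickle.load(open('top5.pkl','rb'));s=pickle.load(open('side5.pkl','rb'))
g=cv2.GaussianBlur(t['img'],(1,1),0).astype(int).sum(2)//3
for r in (275,286,287,299): print(r,g[r,452:494])
Y=lambda x,y,z:np.round(plane(t,(x+.5)/8-.5+445,(y+.5)/8-.5+255,z),1)
for n,a in dict(lipU=(138,160,47),lipU2=(290,160,47),lipD=(132,355,47),lipD2=(284,355,47),rimL=(151,262,66.5),rimR=(361,262,66.5),term=(118,250,50)).items(): print(n,Y(*a))
Q=lambda x,y,z:np.round(plane(s,(x-400+.5)/5-.5+255,(y+.5)/5-.5+315,z),1)
print('side face',Q(587,192,50),'top far rim',Q(578,38,66.5),'lips near',Q(497,190,47),Q(672,190,47),'far',Q(495,115,47),Q(663,103,47))
E
```

```text
275 [ 67  67  66  65  61  47  33  27  30  45  76 102 110 110 110 110 110 109
 110 109 109 109 109 109 108 108 108 107  97  77  66  64  64  64  64  63
  63  63  64  63  65  74]
286 [ 66  59  42  36  34  31  31  33  35  33  30  39  74 102 109 110 109 109
 108 100  69  36  23  23  23  24  23  23  23  23  22  23  23  23  23  22
  24  28  43  59  67  82]
287 [ 66  60  42  36  33  32  31  33  35  33  30  39  76 104 111 112 111 111
 111 103  71  36  24  24  24  24  24  24  24  23  23  24  24  23  23  23
  24  28  43  60  66  83]
299 [ 69  68  68  66  57  40  33  33  40  61  86  99 103 102 102 103 102 103
 103 103 103 103 103 103 103 103 104  98  79  67  65  64  64  65  64  64
  64  64  63  63  70  92]
lipU [ 484.4 -176.6   47. ]
lipU2 [ 485.3 -211.6   47. ]
lipD [ 440.5 -176.2   47. ]
lipD2 [ 441.2 -211.2   47. ]
rimL [ 462.2 -174.3   66.5]
rimR [ 463.3 -221.6   66.5]
term [ 464.1 -171.6   50. ]
side face [ 465.9 -228.9   50. ] top far rim [ 466.7 -180.2   66.5] lips near [ 441.2 -221.    47. ] [ 489.4 -227.4   47. ] far [ 441.4 -187.3   47. ] [ 490.  -188.2   47. ]
```

The top view puts the cell about 2.8 mm towards -y and the side view about 1 mm. I have time to spare, so I'll regrasp and shift it +2 mm.

>>> apply_moves(moves=[{"x": -0.02,"y": -0.08,"z": 0,"wx": 0,"wy": 0,"wz": 0,"hand": -0.9},{"x": -0.05,"y": -0.2,"z": 0,"wx": 0,"wy": 0,"wz": 0,"hand": -0.9},{"x": -0.08,"y": -0.32,"z": 0,"wx": 0,"wy": 0,"wz": 0,"hand": -0.9},{"x": -0.12,"y": -0.45,"z": 0,"wx": 0,"wy": 0,"wz": 0,"hand": -0.9},{"x": -0.15,"y": -0.57,"z": 0,"wx": 0,"wy": 0,"wz": 0,"hand": -0.9},{"x": -0.18,"y": -0.68,"z": 0,"wx": 0,"wy": 0,"wz": 0,"hand": -0.9},{"x": -0.2,"y": -0.77,"z": 0,"wx": 0,"wy": 0,"wz": 0,"hand": -0.9},{"x": -0.2,"y": -0.8,"z": 0,"wx": 0,"wy": 0,"wz": 0,"hand": -0.9}])

```text
time_s: 12.07
eef_pos: [459.7, -144.8, 160.5]
tool_rot: [-179.9, 0.1, 179.7]
ft_force: [0.2, 0.3, 1.4]
grip_width: 0.944
finger_force: 0.0
```

>>> apply_moves(moves=[{"x": 0,"y": -0.08,"z": 0,"wx": 0,"wy": 0,"wz": 0,"hand": -0.9},{"x": 0,"y": -0.15,"z": 0,"wx": 0,"wy": 0,"wz": 0,"hand": -0.9},{"x": 0,"y": -0.2,"z": 0,"wx": 0,"wy": 0,"wz": 0,"hand": -0.9},{"x": 0,"y": -0.2,"z": 0.05,"wx": 0,"wy": 0,"wz": 0,"hand": -0.9},{"x": 0,"y": -0.2,"z": 0.11,"wx": 0,"wy": 0,"wz": 0,"hand": -0.9},{"x": 0,"y": -0.2,"z": 0.18,"wx": 0,"wy": 0,"wz": 0,"hand": -0.9},{"x": 0,"y": -0.2,"z": 0.22,"wx": 0,"wy": 0,"wz": 0,"hand": -0.9},{"x": 0,"y": -0.2,"z": 0.22,"wx": 0,"wy": 0,"wz": 0,"hand": -0.9}])

```text
time_s: 12.73
eef_pos: [456.4, -198.2, 91.8]
tool_rot: [179.8, -0.3, 179.9]
ft_force: [-0.1, 0.3, 0.8]
grip_width: 0.951
finger_force: 0.0
```

```bash
python3 -c "
from h import *
go([459,-199,35],180)"
```

```text
t 12.7333 now [ 456.4 -198.2   91.8] [179.8   -0.29 179.93] q [ -36.   18.  105.   -0.   57. -126.] f [-0.1  0.3  0.8] 0.9507493079330321 0.0
xyz [-0.0096 -0.0034  0.1894] w [ 0.0006 -0.0008 -0.0002]
```

>>> apply_moves(moves=[{"x": 0,"y": 0,"z": 0.04,"wx": 0,"wy": 0,"wz": 0,"hand": -0.9},{"x": 0,"y": 0,"z": 0.1,"wx": 0,"wy": 0,"wz": 0,"hand": -0.9},{"x": 0,"y": 0,"z": 0.15,"wx": 0,"wy": 0,"wz": 0,"hand": -0.9},{"x": 0,"y": 0,"z": 0.185,"wx": 0,"wy": 0,"wz": 0,"hand": -0.9},{"x": 0,"y": 0,"z": 0.197,"wx": 0,"wy": 0,"wz": 0,"hand": -0.9},{"x": 0,"y": 0,"z": 0.197,"wx": 0,"wy": 0,"wz": 0,"hand": -0.6},{"x": 0,"y": 0,"z": 0.197,"wx": 0,"wy": 0,"wz": 0,"hand": -0.4},{"x": 0,"y": 0,"z": 0.197,"wx": 0,"wy": 0,"wz": 0,"hand": -0.3}])

```text
time_s: 13.4
eef_pos: [459.6, -199.6, 36.5]
tool_rot: [-179.9, 0.1, -180.0]
ft_force: [0.2, -0.0, 0.9]
grip_width: 0.648
finger_force: 0.0
```

>>> apply_moves(force=30, moves=[{"x": 0,"y": 0,"z": 0,"wx": 0,"wy": 0,"wz": 0,"hand": -0.25},{"x": 0,"y": 0,"z": 0,"wx": 0,"wy": 0,"wz": 0,"hand": -0.2},{"x": 0,"y": 0,"z": 0,"wx": 0,"wy": 0,"wz": 0,"hand": -0.1},{"x": 0,"y": 0,"z": 0,"wx": 0,"wy": 0,"wz": 0,"hand": 0.2},{"x": 0,"y": 0,"z": 0,"wx": 0,"wy": 0,"wz": 0,"hand": 0.2},{"x": 0,"y": 0,"z": 0,"wx": 0,"wy": 0,"wz": 0,"hand": 0.2}])

```text
time_s: 13.9
eef_pos: [459.4, -199.3, 36.2]
tool_rot: [-180.0, 0.1, -180.0]
ft_force: [-0.3, 0.8, 6.7]
grip_width: 0.58
finger_force: 30.6
```

>>> apply_moves(moves=[{"x": 0,"y": 0,"z": -0.006,"wx": 0,"wy": 0,"wz": 0,"hand": 0.2},{"x": 0,"y": 0,"z": -0.012,"wx": 0,"wy": 0,"wz": 0,"hand": 0.2},{"x": 0,"y": 0.004,"z": -0.012,"wx": 0,"wy": 0,"wz": 0,"hand": 0.2},{"x": 0,"y": 0.007,"z": -0.012,"wx": 0,"wy": 0,"wz": 0,"hand": 0.2},{"x": 0,"y": 0.007,"z": -0.008,"wx": 0,"wy": 0,"wz": 0,"hand": 0.2},{"x": 0,"y": 0.007,"z": -0.004,"wx": 0,"wy": 0,"wz": 0,"hand": 0.2},{"x": 0,"y": 0.007,"z": -0.002,"wx": 0,"wy": 0,"wz": 0,"hand": 0.2},{"x": 0,"y": 0.007,"z": -0.001,"wx": 0,"wy": 0,"wz": 0,"hand": 0.2}])

```text
time_s: 14.57
eef_pos: [459.4, -196.9, 36.2]
tool_rot: [-180.0, 0.0, -180.0]
ft_force: [-2.1, 2.2, 9.5]
grip_width: 0.58
finger_force: 32.3
```

Seated again, 2 mm further in +y. Release and retreat.

>>> apply_moves(moves=[{"x": 0,"y": 0,"z": -0.002,"wx": 0,"wy": 0,"wz": 0,"hand": 0.2},{"x": 0,"y": 0,"z": -0.002,"wx": 0,"wy": 0,"wz": 0,"hand": -0.1},{"x": 0,"y": 0,"z": -0.002,"wx": 0,"wy": 0,"wz": 0,"hand": -0.25},{"x": 0,"y": 0,"z": -0.002,"wx": 0,"wy": 0,"wz": 0,"hand": -0.5},{"x": 0,"y": 0,"z": -0.002,"wx": 0,"wy": 0,"wz": 0,"hand": -0.9},{"x": 0,"y": 0,"z": -0.002,"wx": 0,"wy": 0,"wz": 0,"hand": -0.9},{"x": 0,"y": 0,"z": -0.002,"wx": 0,"wy": 0,"wz": 0,"hand": -0.9}])

```text
time_s: 15.15
eef_pos: [459.0, -196.9, 36.2]
tool_rot: [180.0, -0.0, -180.0]
ft_force: [-0.1, -0.3, -0.5]
grip_width: 0.948
finger_force: 0.0
```

>>> apply_moves(moves=[{"x": 0,"y": 0,"z": -0.04,"wx": 0,"wy": 0,"wz": 0,"hand": -0.9},{"x": 0,"y": 0,"z": -0.1,"wx": 0,"wy": 0,"wz": 0,"hand": -0.9},{"x": 0,"y": 0,"z": -0.2,"wx": 0,"wy": 0,"wz": 0,"hand": -0.9},{"x": 0.1,"y": 0.05,"z": -0.3,"wx": 0,"wy": 0,"wz": 0,"hand": -0.9},{"x": 0.2,"y": 0.15,"z": -0.38,"wx": 0,"wy": 0,"wz": 0,"hand": -0.9},{"x": 0.2,"y": 0.26,"z": -0.42,"wx": 0,"wy": 0,"wz": 0,"hand": -0.9},{"x": 0.2,"y": 0.38,"z": -0.42,"wx": 0,"wy": 0,"wz": 0,"hand": -0.9},{"x": 0.2,"y": 0.5,"z": -0.42,"wx": 0,"wy": 0,"wz": 0,"hand": -0.9}])

```text
time_s: 15.82
eef_pos: [398.9, -46.1, 163.8]
tool_rot: [-179.9, 0.2, 179.9]
ft_force: [1.5, 0.9, 0.4]
grip_width: 0.949
finger_force: 0.0
```

>>> apply_moves(moves=[{"x": 0,"y": 0.12,"z": 0,"wx": 0,"wy": 0,"wz": 0,"hand": -0.9},{"x": 0,"y": 0.24,"z": 0,"wx": 0,"wy": 0,"wz": 0,"hand": -0.9},{"x": 0,"y": 0.36,"z": 0,"wx": 0,"wy": 0,"wz": 0,"hand": -0.9},{"x": 0,"y": 0.45,"z": 0,"wx": 0,"wy": 0,"wz": 0,"hand": -0.9},{"x": 0,"y": 0.5,"z": 0,"wx": 0,"wy": 0,"wz": 0,"hand": -0.9},{"x": 0,"y": 0.5,"z": 0,"wx": 0,"wy": 0,"wz": 0,"hand": -0.9}])

```text
time_s: 16.32
eef_pos: [398.5, 105.7, 162.3]
tool_rot: [179.9, 0.0, -179.8]
ft_force: [0.3, -0.4, -0.1]
grip_width: 0.952
finger_force: 0.0
```

```bash
python3 - <<'E'
from h import *
import pickle
t=grab('top'); o=pickle.load(open('top5.pkl','rb'))
for c in (o,t):
    g=c['img'].astype(int).sum(2)//3; print(g[287,452:494])
s=grab('side'); p=pickle.load(open('side5.pkl','rb'))
d=np.abs(s['img'].astype(int)-p['img']).max(2); print('rack change',d[185:235,325:420].max(),'cradle change',d[320:370,260:320].max(), 'column', s['img'][315:368,292].max(1))
print(p['img'][315:368,292].max(1))
E
```

```text
[ 66  60  42  36  33  32  31  33  35  33  30  39  76 104 111 112 111 111
 111 103  71  36  24  24  24  24  24  24  24  23  23  24  24  23  23  23
  24  28  43  60  66  83]
[ 60  42  35  35  32  31  35  38  34  30  44  78 104 110 111 111 111 108
  92  60  32  25  24  24  25  24  24  25  24  24  24  23  24  23  23  24
  31  47  60  63  66  82]
rack change 9 cradle change 73 column [210 210 211 212 214 213 143  99 134 148 147 150 148  93  23  12  15  14
  14  13  14  16  14  13  15  17  17  11  28  60  76  76  76  74  74  73
  73  74  78  77  77  76  77  77  77  66  43  33  39  43  39  38  41]
[209 211 212 213 213 215 213 138 109 142 147 149 147 140  83  21  14  16
  13  16  17  13  15  13  13  12  11  12  16  41  68  75  77  76  74  75
  75  76  75  77  77  75  73  76  76  76  66  43  31  41  40  39  42]
```

The cell moved about 2.1 mm towards centre and is seated, and the rack is unchanged. Handing in.

```bash
python3 -c "
from cell import bot
print(bot.close_job())"
```

```text
the job is handed in; nothing more can be done
None
```

The end cell lies in the tester's V cradle, within about 1 mm of centre by my camera estimate; the next cell rolled down and lies straight against the stop, and the job was handed in after about 16 of the 32 s (no verdict returned).

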